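Carry a freshly lacquered beacon lens on its tray to the light-test bay

ROBOT

A 6-joint arm with a two-finger parallel gripper is mounted at the origin on the work surface. World frame = base frame: x ahead of the robot, y to its left, z up, the work surface at z = 0. Lengths are in m, angles in rad, forces in N, time in s.
With the tool pointing down it reaches from about 0.35 to 0.975 m from the base axis. Payload 4.9 kg.
Tool frame: the origin (TCP) lies midway between the tips of the shut fingers; the grasp point (between the pads) lies 19 mm behind it (ctrl.hold_point_z is the distance from the TCP to the grasp point, in m); z points along the fingers, y is the line along which they close (so a half turn about z gives the same grasp; the last joint's range is limited). The gripper opens to 85 mm and grips with 20 to 120 N. Pads are 22 mm wide; open, the fingers measure 114 mm over their backs; the gripper's body (76 mm by 85 mm) begins 54 mm behind the grasp point. The pads swing forward as they close: fully open they stand 13 mm farther back than shut.
Start: joints at [1.031, 0.053, 1.613, -0, 1.476, -0.119], TCP at [0.255, 0.57, 0.231] pointing down, gripper open.
Joint ranges: [-3.01, 3.01], [-1.01, 2.22], [0.06, 2.58], [-1.02, 4.17], [0.09, 2.62], [-3.14, 3.14]. Speed limits (rad/s): [2.57, 2.57, 3.14, 3.14, 3.14, 3.14].

INTERFACE

Orientations are given as a rotation vector (axis times angle).
In Python, from station import status, viewer, finish_job, ctrl gives the robot as it stands.
- The arm moves only by the shell command python3 -m jog 'ROWS' [FORCE]. ROWS is JSON, a list of rows, each a list of 7 numbers: the turn, a rotation vector about the tool's x, y, z each as a share of 5 degrees, from -1 to 1, then the shift along the tool's x, y, z each as a share of 30 mm, from -1 to 1, then the opening, from -1 (shut) to 1 (fully open). A call has 1 to 5 rows; each row shifts and turns the commanded pose from where the row before left it, along the tool's axes as they then stand; what a row does not reach is not made up. A row lasts 1/8 s, in which the tool goes at most 62.5 mm and 10.7 degrees, less where a joint would pass 70% of its speed; a pose out of reach is approached as far as the arm can. A call with a number of a shift or a turn outside -1 to 1 is refused whole. A call with a gripper value outside its range is refused whole. The fingers move at their own pace and stop on an object; FORCE is the grip in N (left out, the last holds). Time passes only in rows, so rows that do not move let the fingers close. It gives the time, the measured TCP pose, the force, the opening and the grip force at its end, in the units of the state.
- status.get_obs(): the state, without advancing time (a new reading comes with each control period).
- viewer.get_image(name): name is "side" or "top" or "wrist"; returns a dict with "img" (420x560x3 uint8, red, green, blue), "fovy" (degrees; the focal length in pixels is half the picture's height over the tangent of half this angle, whatever the lens; pixels are square), "cx", "cy" (the principal point, pixels), "rvec" (rotation vector, rad) and "tvec" (3), from world to camera coordinates, as OpenCV has them. Camera axes: x right, y down, z forward; pixel columns grow to the right and rows downward; lengths in m; the calibration is good to about 2 mm. A picture is of the moment at which its call begins. There is no depth.
- finish_job(): hands the job in; it is judged then, once.
The state is a dict: "t": time; "q": joint angles; "dq": joint speeds; "effort": joint torques, N m; "tool_pos": TCP position; "tool_rot": TCP orientation; "contact_force": force on the tool from outside, world axes, zero at the start; "wrist_torque": the same for the moment, N m; "opening": finger opening in m; "grip_force": force on a finger pad.
Only numpy, scipy, OpenCV 4.12 (cv2) and the standard library are available. Lean on these libraries where they do the work, as an engineer would, in place of code of your own. Each camera call takes 0.05 s, during which the arm holds its last target. There are 200 camera calls.

TASK

The lacquer on the orange lens is still wet, so nothing but its tray may handle it: take the tray by its upright handle, carry it from the blue rack to the light-test bay, and by tilting the tray gently bring the rolling lens to rest over the green middle mark without knocking it against the red end stops. Hold the tray clear above the bay with the lens steady over the green mark for three seconds, then set the tray down gently and squarely on the lit panel with the lens still over the mark, let go and move away. Leave everything else on the bench where it is.

Things in the scene. Friction and masses are not known exactly. Their poses are not given: they have to be found in the camera images.
- tray: Grey carrying tray, 180 (x) x 320 (y) x 6 mm plate, 0.46 kg in all. Origin on the underside, midway along y; the plate reaches from x = -80 (handle side) to +100 mm (lens side). z up. At the start it stands level on the rack, handle toward the robot. Turning it about its +x axis raises its +y end and the lens rolls toward -y.
- tray_grip (a point): Grip point on the tray's upright black handle fin. Fin: 14 mm thick (x), 70 mm long (y), from 6 to 72 mm above the tray's underside, at tray x = -60, y = 0 mm. This point: its centre plane, 52 mm above the underside. Pinch from above, fingers closing along tray x. Axes as the tray's. The lens's near end is 70 mm from the fin's mid plane.
- lane_mid (a point): Where the lens's centre is when it lies over the middle of the green mark: tray x = +45, y = 0, z = 34 mm. Axes as the tray's. The lane is flat, runs along tray y at x = +45 mm between rims 78 mm apart (tops 18 mm above the underside); the green mark across it is 50 mm wide (y = -25 to +25 mm).
- lens_center (a point): Centre of the orange drum lens with black base ring, 56 mm diameter, 70 mm long, 0.11 kg, lying across the lane, 28 mm above it. It rolls along tray y like a solid cylinder (6.5 m/s2 per rad of tilt) and stays put only below about 0.007 rad. Starts 60 to 100 mm from the mark's middle toward tray +y; travel +-122 mm. The frame rolls with it: use the position.
- lens: The lens itself (same point as lens_center).
- stop_left: Red end stop of the lane at the tray's +y end, 90 x 10 x 40 mm, fixed to the tray; its inner face is at tray y = +150 mm. Origin at the centre of its foot.
- stop_right: Red end stop at the tray's -y end, inner face at tray y = -150 mm. Origin at the centre of its foot.
- rack: Fixed low blue frame on which the tray starts; its top, 150 x 240 mm, is 50 mm above the table. Origin on the table.
- bay: Fixed light-test bay: aluminium block 190 (x) x 330 (y) x 40 mm with a white lit panel on top; along its far side a black strip 30 mm high with three small lamps (x = +105 to +130 mm). Origin on the table; the block reaches from x = -85 to +105 mm. x points away from the robot, y along its length.
- bay_top (a point): Centre of the lit panel, on the bay's top 40 mm above the table, at bay x = +10 mm. The tray is centred when its underside point x = +10, y = 0 mm lies here (grip point then at -70, 0, +52 mm) and its axes lie along the bay's, handle on the robot's side.
- spare_lens: Bystander: another orange lens standing upright at the back, 56 mm in diameter, 70 mm high.
- driver: Bystander: black electric screwdriver lying at the back, 220 mm long.
Mind the look-alikes: they are no part of the job. What is shaped like the lens but purple or yellow is not meant.

How it is judged:
By the outcome, as a careful person would: the job done as asked, in the order asked, and still so for the second after the job is handed in, with the robot touching nothing.
It also fails if it takes over 67 s, if anything falls off the work surface, if the arm or the gripper's body presses on something with over 40 N, if the wrist force passes 120 N, or if a joint passes its speed limit or range.

## Working session

There is one attempt and no reset: what is moved stays moved. The work goes in short steps, Python scripts to look and compute and a shell command to move; the robot and the scene stay as the last step left them, time stands still between calls to the robot, and variables do not carry over. Pictures are saved under pics/ and viewed, at most 10 in all, crops included, and the job is handed in when it is done.

```bash
ls; mkdir -p pics
python3 - <<'E'
from station import status, viewer, ctrl
import cv2, numpy as np
o=status.get_obs();print({k:np.round(v,3).tolist() for k,v in o.items()},ctrl.hold_point_z)
ims=[]
for n in("top","side"):
    d=viewer.get_image(n);cv2.imwrite(f"pics/{n}0.png",d["img"][:,:,::-1]);print(n,d["fovy"],d["cx"],d["cy"],d["rvec"],d["tvec"])
E
```

```text
pics
{'t': 0.0, 'q': [1.031, 0.053, 1.614, -0.0, 1.476, -0.119], 'dq': [0.001, -0.002, -0.002, -0.001, -0.001, -0.001], 'effort': [0.0, -39.37, -37.017, -0.0, 0.007, 0.0], 'tool_pos': [0.255, 0.57, 0.23], 'tool_rot': [-0.656, -3.072, 0.003], 'contact_force': [-0.165, -0.862, -1.121], 'wrist_torque': [0.008, -0.009, -0.069], 'grip_force': 0.0, 'opening': 0.085} 0.0187
top 42.11350392542467 270.4171352046892 212.02461265917438 [ 2.19070305 -2.01826373  0.22087829] [0.00217226 0.61507871 1.49340897]
side 45.56821429853197 277.6959140836092 201.2774583710284 [ 2.03642505 -0.60753063  0.34895272] [-0.48504423  0.24369097  1.14958798]
```

View pics/top0.png

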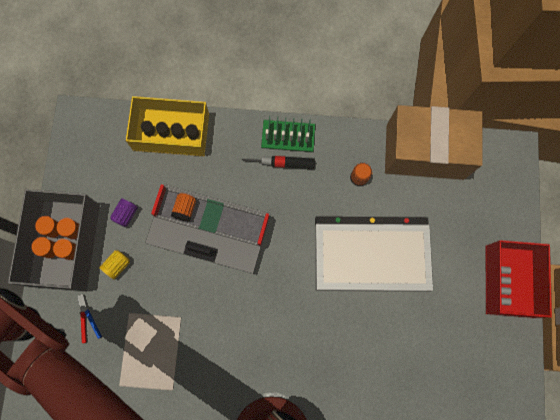

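View pics/side0.png

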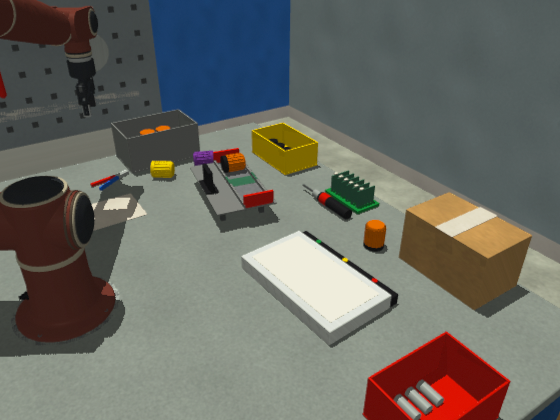

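The top view shows the tray with its handle near (201,250), the lens at (184,206), the green mark at (212,216) and the red stops at (160,200) and (264,229). The lit panel is near (374,256) with its lamp strip at row 220. The side view agrees.

```bash
cat > h.py <<'E'
import cv2, numpy as np
from scipy.spatial.transform import Rotation as R
from station import status, viewer, ctrl
def cam(n):
    d=viewer.get_image(n); f=d["img"].shape[0]/2/np.tan(np.radians(d["fovy"]/2))
    d["K"]=np.array([[f,0,d["cx"]],[0,f,d["cy"]],[0,0,1]]); d["Rm"]=R.from_rotvec(d["rvec"]).as_matrix()
    d["hsv"]=cv2.cvtColor(d["img"],cv2.COLOR_RGB2HSV); return d
def ray(d,uv):
    r=d["Rm"].T@np.linalg.solve(d["K"],[uv[0],uv[1],1.]); return -d["Rm"].T@np.array(d["tvec"]),r/np.linalg.norm(r)
def onz(d,uv,z):
    c,r=ray(d,uv); return c+r*(z-c[2])/r[2]
def proj(d,p):
    q=d["K"]@(d["Rm"]@np.array(p)+d["tvec"]); return q[:2]/q[2]
def blobs(d,lo,hi,box=None,amin=20):
    m=cv2.inRange(d["hsv"],np.array(lo),np.array(hi))
    if box: k=np.zeros_like(m);x0,y0,x1,y1=box;k[y0:y1,x0:x1]=1;m*=k
    cs,_=cv2.findContours(m,cv2.RETR_EXTERNAL,cv2.CHAIN_APPROX_NONE)
    return sorted([c for c in cs if cv2.contourArea(c)>amin],key=cv2.contourArea,reverse=True)
def cen(c): M=cv2.moments(c);return np.array([M["m10"],M["m01"]])/M["m00"]
def rectz(d,c,z):
    p=np.array([onz(d,q[0],z)[:2] for q in c],np.float32); return cv2.minAreaRect(p)
E
python3 - <<'E'
from h import *
d=cam("top")
print("green")
for c in blobs(d,(70,60,20),(95,255,255),(140,180,280,280)): print(cen(c),cv2.contourArea(c),rectz(d,c,.056))
print("red")
for c in blobs(d,(0,170,90),(4,255,255),(140,180,280,280)): print(cen(c),cv2.contourArea(c),rectz(d,c,.096))
print("orange")
for c in blobs(d,(5,150,60),(15,255,255),(140,180,280,280)): print(cen(c),cv2.contourArea(c),rectz(d,c,.09))
print("fin")
for c in blobs(d,(0,0,0),(179,255,45),(175,235,225,268)): print(cen(c),cv2.contourArea(c),rectz(d,c,.122))
print("panel")
for c in blobs(d,(0,0,120),(179,60,255),(305,210,445,300)): print(cen(c),cv2.contourArea(c),rectz(d,c,.04))
print("strip")
for c in blobs(d,(0,0,0),(179,255,60),(305,205,445,235)): print(cen(c),cv2.contourArea(c),rectz(d,c,.07))
o=cv2.resize(d["img"][175:300,140:280],None,fx=4,fy=4,interpolation=2);o2=cv2.resize(d["img"][205:300,305:445],None,fx=4,fy=4)
cv2.imwrite("pics/crop1.png",o[:,:,::-1])
E
```

```text
green
[210.55163884 217.73902288] 269.5 ((0.5868480801582336, 0.2218279391527176), (0.04851272329688072, 0.07887770235538483), 79.35710906982422)
red
[262.78299776 228.87472036] 74.5 ((0.557222306728363, 0.0693458840250969), (0.009217879734933376, 0.08846060186624527), 79.09677124023438)
[157.26086957 198.9468599 ] 69.0 ((0.6169653534889221, 0.37250223755836487), (0.009062397293746471, 0.08745896071195602), 79.07662200927734)
orange
[184.14320271 204.07692308] 344.5 ((0.610796332359314, 0.2966481149196625), (0.055180903524160385, 0.058096278458833694), 78.24198913574219)
fin
[201.34293785 250.63050847] 295.0 ((0.47701123356819153, 0.23239396512508392), (0.08470958471298218, 0.03555725887417793), 77.96049499511719)
panel
[373.57090227 256.95750999] 7464.5 ((0.5147708058357239, -0.27019238471984863), (0.1912347674369812, 0.3664843440055847), 3.6957881450653076)
[311.1954023  269.35249042] 43.5 ((0.4640198051929474, -0.07134422659873962), (0.059896960854530334, 0.0255704615265131), 3.696957588195801)
strip
[388.69620253 220.06540084] 158.0 ((0.6166717410087585, -0.28670287132263184), (0.017414219677448273, 0.08816172927618027), 4.710958957672119)
[354.6799557  219.72203765] 150.5 ((0.6085001230239868, -0.187565416097641), (0.017410486936569214, 0.08803968876600266), 4.710966110229492)
[324.85786802 219.53637902] 98.5 ((0.6030397415161133, -0.10489577054977417), (0.017230574041604996, 0.0598159097135067), 7.485383033752441)
[418.15508021 220.35828877] 93.5 ((0.6232509016990662, -0.36652258038520813), (0.01741713099181652, 0.054951559752225876), 4.710955619812012)
```

View pics/crop1.png

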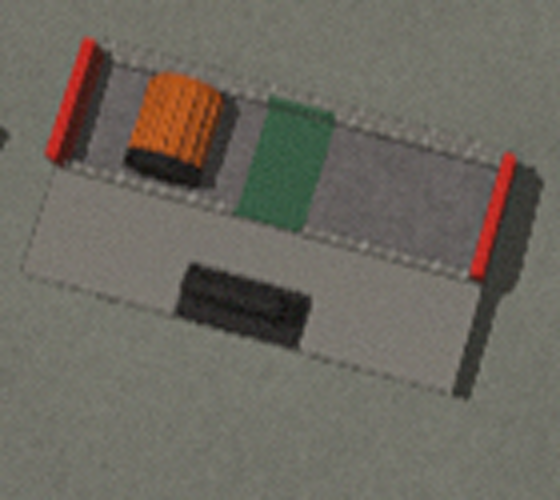

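The crop confirms it: lens on the +y side, fin clear, stops 309 mm apart (310 expected). I'll measure the bay more carefully and work out the approach.

Run:
```python
from h import *
d=cam("top")
for t in (150,180,200,215,225): 
    for c in blobs(d,(0,0,t),(179,70,255),(305,210,445,300),500)[:1]:
        print("panel",t,cen(c),cv2.contourArea(c),rectz(d,c,.04), np.round([onz(d,q,.04)[:2] for q in cv2.boxPoints(cv2.minAreaRect(c))],3).tolist())
# strip as a whole
m=cv2.inRange(d["hsv"],(0,0,0),(179,255,60));k=np.zeros_like(m);k[205:235,305:445]=m[205:235,305:445]
k=cv2.morphologyEx(k,cv2.MORPH_CLOSE,np.ones((3,9),np.uint8))
for c in cv2.findContours(k,0,1)[0]:
    if cv2.contourArea(c)>60: print("strip",rectz(d,c,.07))
T=np.array([.587,.2213]); yaw=np.radians(-11); x=np.array([np.cos(yaw),np.sin(yaw)]); y=np.array([-x[1],x[0]])
for nm,(a,b) in {"finTL":(-.067,.035),"finTR":(-.067,-.035),"finBL":(-.053,.035),"finBR":(-.053,-.035)}.items():
    print(nm,(proj(d,[*(T+(a-.045)*x+b*y),.122])-[140,175])*4)
g=T-.105*x; print("grip",g)
o=status.get_obs(); Rt=R.from_rotvec(o["tool_rot"]);print(Rt.as_matrix().round(3))
```

```text
panel 150 [373.33147754 256.9127546 ] 7274.5 ((0.5132536888122559, -0.25129687786102295), (0.187871515750885, 0.3276522755622864), 4.186126232147217) [[0.407, -0.092], [0.595, -0.082], [0.62, -0.418], [0.431, -0.42]]
panel 180 [373.37807449 256.95043336] 7115.0 ((0.5128625631332397, -0.2513716220855713), (0.18413226306438446, 0.32583102583885193), 4.5605645179748535) [[0.591, -0.082], [0.619, -0.417], [0.434, -0.42], [0.407, -0.093]]
panel 200 [373.06516315 256.63367474] 5077.0 ((0.5135483145713806, -0.24835874140262604), (0.15238723158836365, 0.29490482807159424), 4.687352180480957) [[0.578, -0.097], [0.602, -0.397], [0.45, -0.4], [0.425, -0.106]]
strip ((0.6123939156532288, -0.23477773368358612), (0.01741686835885048, 0.3193345367908478), 4.710953712463379)
finTL [176.67354373 289.29729896]
finTR [275.36919065 317.0314782 ]
finBL [182.90395955 269.65389356]
finBR [281.42362444 297.28408108]
grip [0.48392915 0.24133494]
[[-0.913  0.409 -0.001]
 [ 0.409  0.913 -0.001]
 [ 0.    -0.001 -1.   ]]
```

```bash
r='[0,0,0.9625,0,0,0,0.1]'
python3 -m jog '[[0,0,0.9625,0,0,0,0.1],[0,0,0.9625,0,0,0,0.1],[0,0,0.9625,0,0,0,0.1],[0,0,0.9625,0,0,0,0.1]]' 100 >/dev/null
python3 -m jog '[[0,0,0.9625,0,0,0,0.1],[0,0,0.9625,0,0,0,0.1],[0,0,0.9625,0,0,0,0.1],[0,0,0.9625,0,0,0,0.1]]' >/dev/null
python3 -m jog '[[0,0,0.9625,0,0,0,0.1],[0,0,0.9625,0,0,0,0.1],[0,0,0.9625,0,0,0,0.1],[0,0,0.9625,0,0,0,0.1]]' >/dev/null
python3 -m jog '[[0,0,0.9625,0,0,0,0.1],[0,0,0.9625,0,0,0,0.1],[0,0,0.9625,0,0,0,0.1],[0,0,0.9625,0,0,0,0.1]]'
python3 -m jog '[[0,0,0,-0.93,0.96,0,0.1],[0,0,0,-0.93,0.96,0,0.1],[0,0,0,-0.93,0.96,0,0.1],[0,0,0,-0.93,0.96,0,0.1],[0,0,0,-0.93,0.96,0,0.1]]'
python3 -m jog '[[0,0,0,-0.93,0.96,0,0.1],[0,0,0,-0.93,0.96,0,0.1],[0,0,0,-0.93,0.96,0,0.1],[0,0,0,-0.93,0.96,0,0.1],[0,0,0,-0.93,0.96,0,0.1]]'
python3 -m jog '[[0,0,0,0,0,0.3,0.1],[0,0,0,0,0,0.3,0.1],[0,0,0,0,0,0,0.1]]'
python3 - <<'E'
from h import *
o=status.get_obs();print(o["tool_pos"],R.from_rotvec(o["tool_rot"]).as_matrix().round(3))
d=cam("wrist");cv2.imwrite("pics/w1.png",d["img"][:,:,::-1])
T=np.array([.587,.2213]); yaw=np.radians(-11); x=np.array([np.cos(yaw),np.sin(yaw)]); y=np.array([-x[1],x[0]])
for a,b in ((-.067,.035),(-.067,-.035),(-.053,.035),(-.053,-.035)): print(proj(d,[*(T+(a-.045)*x+b*y),.122]))
E
```

```text
t: 2.2
tool_pos: [0.2552, 0.5703, 0.2309]
tool_rot: [2.429, 1.992, -0.001]
contact_force: [-0.0, -0.4, 1.0]
opening: 0.0469
grip_force: 0.0
t: 2.82
tool_pos: [0.3702, 0.4046, 0.2311]
tool_rot: [2.426, 1.996, -0.0]
contact_force: [0.4, 0.3, 0.3]
opening: 0.0473
grip_force: 0.0
t: 3.45
tool_pos: [0.4846, 0.24, 0.2312]
tool_rot: [-2.426, -1.996, 0.0]
contact_force: [0.3, 0.5, 0.1]
opening: 0.0468
grip_force: 0.0
t: 3.82
tool_pos: [0.4827, 0.2418, 0.2116]
tool_rot: [-2.424, -1.997, 0.004]
contact_force: [0.7, 0.2, -0.0]
opening: 0.0473
grip_force: 0.0
[0.4827462  0.24175771 0.21159743] [[ 0.191  0.982 -0.003]
 [ 0.982 -0.191 -0.001]
 [-0.001 -0.003 -1.   ]]
[275.41230586 172.64265858]
[276.06672727 253.41113768]
[293.33251975 172.64686532]
[292.42600799 253.42244965]
```

View pics/w1.png

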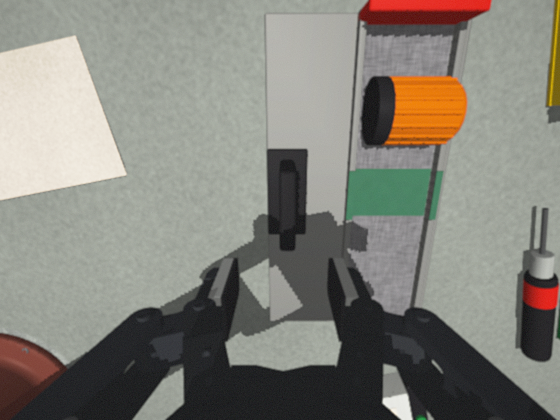

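The wrist view shows the fin top at columns 280–295, ending at row 249. My prediction was 275–293 and 253, so the fin sits about 3 mm further in +x and +y. The lens and the plate are clear of the fingers.

```bash
python3 -m jog '[[0,0,0,0.07,0.13,0.8,0.1],[0,0,0,0,0,0.8,0.1],[0,0,0,0,0,0.8,0.1],[0,0,0,0,0,0.8,0.1]]'
python3 -m jog '[[0,0,0,0,0,0.6,0.1],[0,0,0,0,0,0.5,0.1],[0,0,0,0,0,0.05,0.1],[0,0,0,0,0,0,0.1]]'
python3 -m jog '[[0,0,0,0,0,0,-0.3],[0,0,0,0,0,0,-0.45],[0,0,0,0,0,0,-0.55],[0,0,0,0,0,0,-0.62],[0,0,0,0,0,0,-0.68]]'
python3 -m jog '[[0,0,0,0,0,0,-1],[0,0,0,0,0,0,-1],[0,0,0,0,0,0,-1],[0,0,0,0,0,0,-1]]' 100
python3 - <<'E'
from h import *
d=cam("top")
for c in blobs(d,(5,150,60),(15,255,255),(140,170,280,280)): print(cen(c),cv2.contourArea(c))
for c in blobs(d,(0,170,90),(4,255,255),(140,170,280,280)): print(cen(c),cv2.contourArea(c),rectz(d,c,.096))
E
```

```text
t: 4.38
tool_pos: [0.4882, 0.2434, 0.117]
tool_rot: [2.424, 1.998, 0.001]
contact_force: [-0.1, -0.3, 0.6]
opening: 0.0473
grip_force: 0.0
t: 4.88
tool_pos: [0.4888, 0.2427, 0.0834]
tool_rot: [2.426, 1.996, 0.001]
contact_force: [0.5, -0.6, 0.9]
opening: 0.0471
grip_force: 0.0
t: 5.5
tool_pos: [0.4879, 0.2427, 0.0829]
tool_rot: [-2.425, -1.996, 0.001]
contact_force: [-4.9, 1.0, 3.4]
opening: 0.014
grip_force: 10.5
t: 6.0
tool_pos: [0.4881, 0.2427, 0.0831]
tool_rot: [-2.425, -1.996, 0.001]
contact_force: [-5.3, 0.6, 5.0]
opening: 0.0128
grip_force: 98.0
[184.18095238 203.25614035] 332.5
[201.94188034 265.67008547] 97.5
[182.89361702 272.45390071] 23.5
[263.01298701 228.32034632] 77.0 ((0.559126079082489, 0.06878454983234406), (0.009601833298802376, 0.08851861208677292), 79.0937728881836)
[157.36596737 198.6969697 ] 71.5 ((0.6189248561859131, 0.3721185326576233), (0.0090734101831913, 0.08751664310693741), 79.07662200927734)
```

```bash
python3 -m jog '[[0,0,0,0,0,-0.1,-1],[0,0,0,0,0,-0.15,-1],[0,0,0,0,0,-0.15,-1],[0,0,0,0,0,-0.1,-1]]'
cat > track.py <<'E'
# lens position along the tray from the top camera, tray pose from the stops and grip height
from h import *
def track(n="top",zu=None,dev=True):
    o=status.get_obs(); Rt=R.from_rotvec(o["tool_rot"]).as_matrix()
    g=np.array(o["tool_pos"])-Rt[:,2]*ctrl.hold_point_z
    y,x=Rt[:,0],Rt[:,1]; z=np.cross(x,y)
    org=g+.06*x-.052*z-(.0 if zu is None else 0)
    d=cam(n)
    P=lambda a,b,c: org+a*x+b*y+c*z
    C=[proj(d,P(.045,s*.155,.046)) for s in(1,-1)]
    red=blobs(d,(0,150,70),(4,255,255),None,25); out=[]
    def plane(uv,c):   # ray meets tray plane at height c, in tray coords
        cc,r=ray(d,uv); p=cc+r*(((P(0,0,c)-cc)@z)/(r@z)); return np.array([(p-org)@x,(p-org)@y])*1000
    st=[]
    for p in C:
        c=min(red,key=lambda c:np.linalg.norm(cen(c)-p)); st.append(plane(cen(c),.046))
    m=proj(d,P(.045,0,.034))
    org_=[c for c in blobs(d,(5,140,50),(16,255,255),None,60) if 0<1 and abs(plane(cen(c),.040)[0]-45)<40 and abs(plane(cen(c),.040)[1])<140]
    L=plane(cen(org_[0]),.040) if org_ else None
    mid=(st[0]+st[1])/2; dd=st[0]-st[1]
    print("t",round(o["t"],2),"stops",st[0].round(1),st[1].round(1),"len",np.linalg.norm(dd).round(1),"yawerr",np.degrees(np.arctan2(-dd[0],dd[1])).round(2))
    print("lens",L.round(1) if L is not None else None,"lens rel mid",(L-mid).round(1) if L is not None else None,"roll tool deg",np.degrees(np.arcsin(y[2])).round(2),"pitch",np.degrees(np.arcsin(x[2])).round(2),"underside",(org[2]*1000).round(1))
    return d,P
E
python3 -c "from track import *;track()"
```

```text
t: 6.55
tool_pos: [0.4884, 0.2424, 0.0979]
tool_rot: [2.426, 1.996, -0.0]
contact_force: [1.1, -0.2, -5.5]
opening: 0.0123
grip_force: 97.4
t 6.55 stops [ 42.5 150.5] [  40.5 -157.3] len 307.8 yawerr -0.36
lens None lens rel mid None roll tool deg -0.01 pitch 0.0 underside 64.6
```

Run:
```python
from track import *
d,P=track()
for c in blobs(d,(5,140,50),(16,255,255),None,30): print(cen(c),cv2.contourArea(c))
cv2.imwrite("pics/crop2.png",cv2.resize(d["img"][130:330,100:340],None,fx=3,fy=3)[:,:,::-1])
```

```text
t 6.6 stops [ 41.6 151.1] [  42.  -157.3] len 308.4 yawerr 0.06
lens None lens rel mid None roll tool deg 0.02 pitch 0.04 underside 65.2
[196.3042924  325.59256942] 7191.0
[500.94884738  52.984772  ] 1981.0
[ 52.76839827 247.93314093] 693.0
[ 56.38422206 226.99001704] 684.5
[361.00587607 173.49145299] 312.0
[254.36674437 409.28127428] 214.5
[471.60910653 122.62199313] 194.0
[546.17382999   6.67048711] 174.5
[534.34249714 121.38258877] 145.5
[517.15172414  15.53678161] 145.0
[552.79513889 341.13310185] 144.0
[439.63425926  69.65046296] 72.0
[441.5566343   90.50161812] 51.5
[555.28666667 123.82666667] 50.0
[555.08205128 283.57435897] 32.5
```

View pics/crop2.png

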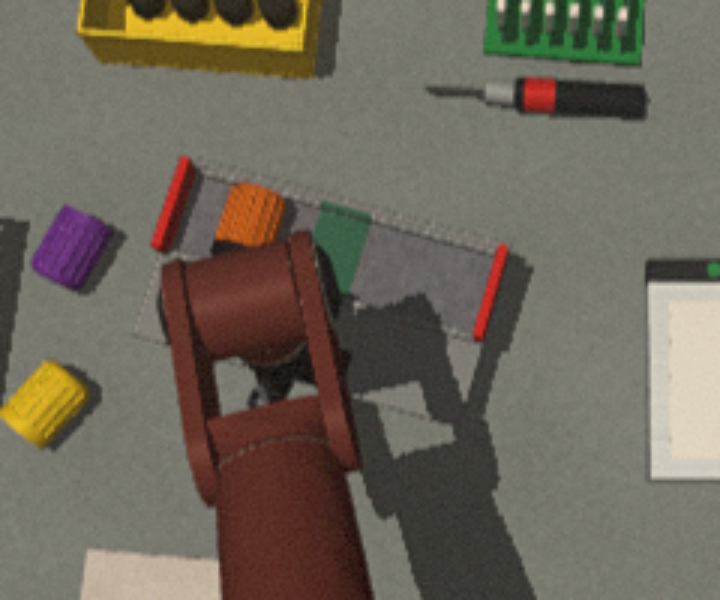

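The lens is visible at about (183,202) in the full top view but blends with the arm's colour, so I'll tighten the mask and add a wrist-camera version.

```bash
cat > track.py <<'E'
from h import *
def track(n):
    o=status.get_obs(); Rt=R.from_rotvec(o["tool_rot"]).as_matrix()
    y,x=Rt[:,0],Rt[:,1]; z=np.cross(x,y)
    org=np.array(o["tool_pos"])-Rt[:,2]*ctrl.hold_point_z+.06*x-.052*z
    d=cam(n); P=lambda a,b,c: org+(a*x+b*y+c*z)/1000
    def plane(uv,c):
        cc,r=ray(d,uv); p=cc+r*(((P(0,0,c)-cc)@z)/(r@z)); return np.array([(p-org)@x,(p-org)@y])*1000
    def pick(lo,hi,c,tgt,a,n=1,tol=(40,140)):
        b=[plane(cen(k),c) for k in blobs(d,lo,hi,None,a)]
        return [p.round(1) for p in b if abs(p[0]-tgt[0])<tol[0] and abs(p[1]-tgt[1])<tol[1]][:n]
    print(n,"t",round(o["t"],2),"lens",pick((6,170,120),(18,255,255),34,(50,0),60),"green",pick((65,60,20),(95,255,255),6,(45,0),60,1,(40,40)),
     "stops",pick((0,150,70),(4,255,255),46,(45,155),25,1,(20,20)),pick((0,150,70),(4,255,255),46,(45,-155),25,1,(20,20)),
     "roll",np.degrees(np.arcsin(y[2])).round(2),"pitch",np.degrees(np.arcsin(x[2])).round(2),"under",(org[2]*1000).round(1))
    return d,P
E
python3 -c "
from track import *
track('top');track('wrist');o=status.get_obs();print(o['tool_pos'])"
```

```text
top t 6.65 lens [array([53.4, 80.8])] green [array([59.3, -4.6])] stops [array([ 40. , 149.6])] [array([  41.6, -157.1])] roll 0.02 pitch 0.04 under 65.0
wrist t 6.7 lens [array([50.8, 78.3])] green [array([43.8,  0.1])] stops [] [] roll 0.01 pitch 0.02 under 64.8
[0.4884017  0.24248853 0.09785431]
```

```bash
python3 -m jog '[[0,0,0,0,0,-0.15,-1],[0,0,0,0,0,-0.3,-1],[0,0,0,0,0,-0.45,-1],[0,0,0,0,0,-0.5,-1]]' >/dev/null
python3 -m jog '[[0,0,0,0,0,-0.45,-1],[0,0,0,0,0,-0.3,-1],[0,0,0,0,0,-0.15,-1],[0,0,0,0,0,0,-1]]' >/dev/null
python3 -c "
from track import *
track('top');track('wrist');o=status.get_obs();print(o['tool_pos'])"
```

```text
top t 7.75 lens [array([55. , 80.9])] green [array([59.2, -6. ])] stops [array([ 41.2, 149.4])] [array([  41.4, -157.1])] roll 0.01 pitch 0.01 under 133.7
wrist t 7.8 lens [array([51.2, 78.1])] green [array([43.8,  0.2])] stops [] [] roll -0.02 pitch -0.03 under 133.1
[0.48796066 0.24237615 0.16612595]
```

```bash
python3 -m jog '[[0,0,0,-0.025,0.0025,0,-1],[0,0,0,-0.05,0.005,0,-1],[0,0,0,-0.075,0.0075,0,-1],[0,0,0,-0.1,0.01,0,-1],[0,0,0,-0.125,0.0125,0,-1]]' >/dev/null
python3 -m jog '[[0,0,0,-0.15,0.015,0,-1],[0,0,0,-0.175,0.0175,0,-1],[0,0,0,-0.2,0.02,0,-1],[0,0,0,-0.225,0.0225,0,-1],[0,0,0,-0.25,0.025,0,-1]]' >/dev/null
python3 -m jog '[[0,0,0,-0.275,0.0275,0,-1],[0,0,0,-0.3,0.03,0,-1],[0,0,0,-0.325,0.0325,0,-1],[0,0,0,-0.35,0.035,0,-1],[0,0,0,-0.375,0.0375,0,-1]]' >/dev/null
python3 -m jog '[[0,0,0,-0.4,0.04,0,-1],[0,0,0,-0.425,0.0425,0,-1],[0,0,0,-0.45,0.045,0,-1],[0,0,0,-0.475,0.0475,0,-1],[0,0,0,-0.5,0.05,0,-1]]' >/dev/null
python3 -m jog '[[0,0,0,-0.525,0.0525,0,-1],[0,0,0,-0.55,0.055,0,-1],[0,0,0,-0.575,0.0575,0,-1],[0,0,0,-0.6,0.06,0,-1],[0,0,0,-0.625,0.0625,0,-1]]'
python3 -m jog '[[0,0,0,-0.6,0.06,0,-1],[0,0,0,-0.575,0.0575,0,-1],[0,0,0,-0.55,0.055,0,-1],[0,0,0,-0.525,0.0525,0,-1],[0,0,0,-0.5,0.05,0,-1]]' >/dev/null
python3 -m jog '[[0,0,0,-0.5,0.05,0,-1],[0,0,0,-0.5,0.05,0,-1],[0,0,0,-0.475,0.0475,0,-1],[0,0,0,-0.45,0.045,0,-1],[0,0,0,-0.425,0.0425,0,-1]]' >/dev/null
python3 -m jog '[[0,0,0,-0.4,0.04,0,-1],[0,0,0,-0.375,0.0375,0,-1],[0,0,0,-0.35,0.035,0,-1],[0,0,0,-0.325,0.0325,0,-1],[0,0,0,-0.3,0.03,0,-1]]' >/dev/null
python3 -m jog '[[0,0,0,-0.275,0.0275,0,-1],[0,0,0,-0.25,0.025,0,-1],[0,0,0,-0.225,0.0225,0,-1],[0,0,0,-0.2,0.02,0,-1],[0,0,0,-0.175,0.0175,0,-1]]' >/dev/null
python3 -m jog '[[0,0,0,-0.15,0.015,0,-1],[0,0,0,-0.125,0.0125,0,-1],[0,0,0,-0.1,0.01,0,-1],[0,0,0,-0.075,0.0075,0,-1],[0,0,0,-0.05,0.005,0,-1]]' >/dev/null
python3 -m jog '[[0,0,0,-0.025,0.0025,0,-1],[0,0,0,0,0,0,-1],[0,0,0,0,0,0,-1]]'
python3 -c "
from track import *
track('top');track('wrist')"
```

```text
t: 10.98
tool_pos: [0.4651, -0.0026, 0.1668]
tool_rot: [2.426, 1.996, -0.0]
contact_force: [0.8, 0.2, -5.0]
opening: 0.0129
grip_force: 97.7
t: 14.48
tool_pos: [0.4412, -0.2564, 0.1668]
tool_rot: [-2.426, -1.996, -0.0]
contact_force: [0.2, -0.5, -5.2]
opening: 0.0128
grip_force: 97.7
top t 14.47 lens [array([54., 78.])] green [array([60.8,  5.5])] stops [array([ 43.1, 154.3])] [array([  42.1, -151.5])] roll 0.0 pitch -0.0 under 133.5
wrist t 14.53 lens [array([51.2, 71. ])] green [array([43.8,  0.2])] stops [] [] roll 0.0 pitch 0.0 under 133.5
```

```bash
python3 -m jog '[[0,0,-0.1,0,0,0,-1],[0,0,-0.2,0,0,0,-1],[0,0,-0.3,0,0,0,-1],[0,0,-0.4,0,0,0,-1],[0,0,-0.5,0,0,0,-1]]' >/dev/null
python3 -m jog '[[0,0,-0.5,0,0,0,-1],[0,0,-0.4,0,0,0,-1],[0,0,-0.3,0,0,0,-1],[0,0,-0.2,0,0,0,-1],[0,0,-0.12,0,0,0,-1]]' >/dev/null
python3 -m jog '[[0,0,-0.1,0,0,0,-1],[0,0,0,0,0,0,-1],[0,0,0,0,0,0,-1]]'
python3 - <<'E'
from track import *
d,P=track('top');track('wrist')
o=status.get_obs();Rt=R.from_rotvec(o["tool_rot"]).as_matrix();print(Rt.round(3))
# where bay corner lies now relative to the tray plate, as seen
d=cam('side');cv2.imwrite("pics/s2.png",d["img"][:,:,::-1])
E
```

```text
t: 16.2
tool_pos: [0.4412, -0.2565, 0.1668]
tool_rot: [2.133, 2.307, -0.0]
contact_force: [1.3, -1.0, -5.6]
opening: 0.0129
grip_force: 97.6
top t 16.2 lens [array([52.9, 78.6])] green [array([49.9,  1.4])] stops [array([ 40.3, 154.9])] [array([  42.1, -150.6])] roll -0.0 pitch 0.0 under 133.5
wrist t 16.25 lens [array([51. , 70.9])] green [array([43.8,  0.2])] stops [] [] roll -0.0 pitch -0.0 under 133.5
[[-0.078  0.997  0.   ]
 [ 0.997  0.078 -0.   ]
 [-0.     0.    -1.   ]]
```

View pics/s2.png

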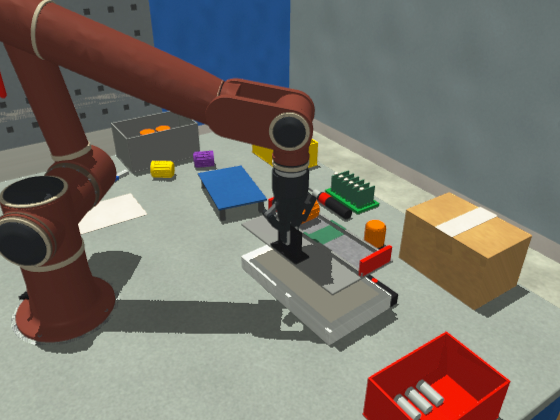

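The side view shows the tray level above the bay near (320,250), with the lens behind the gripper at (313,210). Now a first gentle tilt.

```bash
python3 -m jog '[[0,0.23,0,0,0,0,-1],[0,0,0,0,0,0,-1],[0,0,0,0,0,0,-1],[0,0,0,0,0,0,-1],[0,-0.23,0,0,0,0,-1]]' >/dev/null
python3 -c "
from track import *
track('wrist')"
python3 -m jog '[[0,0,0,0,0,0,-1]]' >/dev/null
python3 -c "
from track import *
track('wrist');track('top')"
```

```text
wrist t 16.98 lens [array([52.4, 62. ])] green [array([43.8,  0.1])] stops [] [] roll -0.06 pitch -0.0 under 133.5
wrist t 17.15 lens [array([52.3, 60.4])] green [array([43.8,  0.1])] stops [] [] roll -0.0 pitch 0.0 under 133.5
top t 17.2 lens [array([52.6, 71.1])] green [array([50.4,  1.5])] stops [array([ 41. , 154.9])] [array([  42.3, -150.6])] roll -0.0 pitch 0.0 under 133.5
```

```bash
python3 -m jog '[[0,0.3,0,0,0,0,-1],[0,0,0,0,0,0,-1],[0,0,0,0,0,0,-1],[0,0,0,0,0,0,-1],[0,0,0,0,0,0,-1]]' >/dev/null
python3 -c "
from track import *
track('wrist')"
python3 -m jog '[[0,-0.3,0,0,0,0,-1]]' >/dev/null
python3 -c "
from track import *
track('wrist')"
```

```text
wrist t 17.88 lens [array([53.5, 49.4])] green [array([42.5, -2.3])] stops [] [] roll 1.5 pitch 0.0 under 133.5
wrist t 18.05 lens [array([53.9, 44.2])] green [array([40.2, -6.4])] stops [] [] roll -0.07 pitch -0.0 under 133.5
```

```bash
python3 -m jog '[[0,0,0,0,0,0,-1],[0,0,0,0,0,0,-1]]' >/dev/null
python3 -c "
from track import *
track('wrist')"
python3 -m jog '[[0,0,0,0,0,0,-1],[0,0,0,0,0,0,-1]]' >/dev/null
python3 -c "
from track import *
track('wrist')"
```

```text
wrist t 18.35 lens [array([54.2, 43.3])] green [array([ 37.3, -10.4])] stops [] [] roll -0.0 pitch 0.0 under 133.5
wrist t 18.65 lens [array([53.6, 43. ])] green [array([ 37. , -10.5])] stops [] [] roll 0.0 pitch -0.0 under 133.5
```

```bash
python3 -m jog '[[0,0.3,0,0,0,0,-1],[0,0,0,0,0,0,-1],[0,0,0,0,0,0,-1],[0,0,0,0,0,0,-1],[0,0,0,0,0,0,-1]]' >/dev/null
python3 -m jog '[[0,0,0,0,0,0,-1],[0,-0.3,0,0,0,0,-1],[0,0,0,0,0,0,-1],[0,0,0,0,0,0,-1]]' >/dev/null
python3 -c "
from track import *
track('wrist');d,P=track('top')"
```

```text
wrist t 19.82 lens [array([52.7, 25.7])] green [array([ 8.4, -5.3])] stops [] [] roll -0.0 pitch 0.0 under 133.5
top t 19.88 lens [array([53.6,  6.6])] green [] stops [array([ 40.3, 154.9])] [array([  42. , -150.5])] roll -0.0 pitch 0.0 under 133.5
```

Wrist and top now disagree (26 vs 5 mm), so I'll look at both.

Run:
```python
from track import *
d,P=track('wrist');a=d["img"].copy()
e,P=track('top');c=proj(e,P(45,0,34)).astype(int);b=cv2.resize(e["img"][c[1]-70:c[1]+70,c[0]-70:c[0]+70],(420,420))
cv2.imwrite("pics/two.png",cv2.resize(np.hstack([a,b]),None,fx=.81,fy=.81)[:,:,::-1]);print(proj(d,P(45,0,6)),proj(d,P(45,25,6)),proj(d,P(45,-25,6)),c)
```

```text
wrist t 19.93 lens [array([55.6, 16.5])] green [array([ 8.4, -4.9])] stops [] [] roll 0.0 pitch 0.0 under 133.5
top t 19.98 lens [array([53.4,  5.7])] green [] stops [array([ 40.3, 154.9])] [array([  42.1, -150.6])] roll -0.0 pitch 0.0 under 133.6
[451.38714935 248.23295696] [458.92229972 210.13614448] [444.46869979 283.2118045 ] [381 237]
```

View pics/two.png

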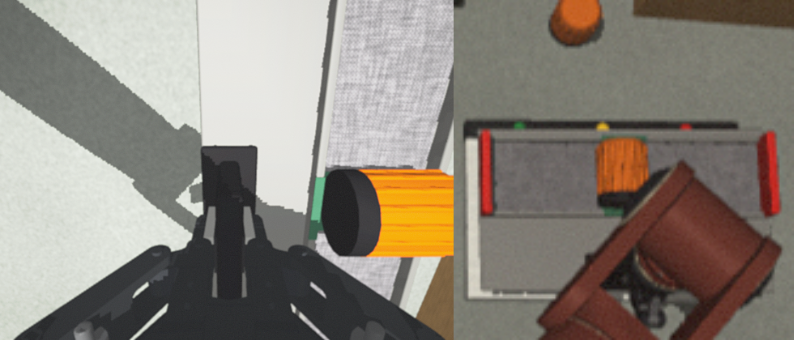

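Both views show the lens essentially over the green mark. The wrist mask had failed on the bright yellowish part of the lens. I'll refine using the lens's black end face and a wider hue range.

```bash
cat > fine.py <<'E'
from track import *
d,P=track('wrist')
for i in (1,2):
    m=cv2.inRange(d["hsv"],(4,150,110),(30,255,255)); k=cv2.findContours(m,0,1)[0]
    k=max([c for c in k if cv2.boundingRect(c)[1]<400 and cv2.boundingRect(c)[0]>380],key=cv2.contourArea); bx=cv2.boundingRect(k); c0=min(500,bx[0]+bx[2]-5)
    r=np.nonzero(m[:400,c0])[0]; print("col",c0,"orange rows",r.min(),r.max()); break
th=np.linspace(0,2*np.pi,90); best=[]
for y in range(-30,45,3):
    pr=[]
    for x in np.linspace(12,78,60):
        q=np.array([proj(d,P(x,y+28*np.cos(t),34+28*np.sin(t))) for t in th]); pr.append(q)
    q=np.vstack(pr); q=q[abs(q[:,0]-c0)<2]
    if len(q): best.append((y,q[:,1].min(),q[:,1].max()))
b=np.array(best); print("y from top row",np.interp(r.min(),b[::-1,1],b[::-1,0]).round(1),"from bottom",np.interp(r.max(),b[::-1,2],b[::-1,0]).round(1))
E
python3 fine.py; python3 -c "
from track import *
track('top')"
```

```text
wrist t 20.02 lens [array([55.8, 15.7])] green [array([ 8.4, -4.6])] stops [] [] roll 0.0 pitch -0.0 under 133.5
col 500 orange rows 211 318
y from top row 4.3 from bottom 5.7
top t 20.07 lens [array([53.3,  5.4])] green [] stops [array([ 40.3, 154.9])] [array([  43. , -150.7])] roll -0.0 pitch -0.0 under 133.5
```

The lens sits 3–5 mm from the middle of the mark and is steady. Before the hold, I'll refine the bay's x position from edge profiles, because the lamp strip leaves only 5 mm.

Run:
```python
from track import *
d,P=track('top'); print("cam",-d["Rm"].T@np.array(d["tvec"]))
g=cv2.cvtColor(cv2.imread("pics/top0.png"),cv2.COLOR_BGR2GRAY)
c=np.array([.513,-.251]);yaw=np.radians(4.6);x=np.array([np.cos(yaw),np.sin(yaw)]);y=np.array([-x[1],x[0]])
def prof(ax,ot,offs,z,s):
    rows=[]
    for o in offs:
        uv=np.array([proj(d,[*(c+a/1000*ax+o/1000*ot),z]) for a in s],np.float32)
        rows.append(cv2.remap(g,uv[:,:1].copy(),uv[:,1:].copy(),1).ravel())
    return np.mean(rows,0).astype(int)
s=np.arange(-112,-80,3);print("near x",list(zip(s,prof(x,y,range(-120,121,20),.04,s))))
s=np.arange(80,140,3);print("far x",list(zip(s,prof(x,y,(-120,-60,-40,40,60,120),.04,s))))
s=np.arange(150,186,3);print("left y",list(zip(s,prof(y,x,range(-80,80,20),.04,s))))
s=np.arange(-186,-150,3);print("right y",list(zip(s,prof(y,x,range(-80,80,20),.04,s))))
# yaw from the near edge
for o in range(-150,151,50):
    s=np.arange(-115,-75,1); p=prof(x,y,[o],.04,s); print(o,s[np.argmax(np.diff(p))],end=' ; ')
```

```text
top t 20.12 lens [array([53.3,  5.4])] green [] stops [array([ 39.7, 155. ])] [array([  42.4, -150.4])] roll -0.0 pitch 0.0 under 133.5
cam [0.28228744 0.03112714 1.58995025]
near x [(np.int64(-112), np.int64(114)), (np.int64(-109), np.int64(115)), (np.int64(-106), np.int64(114)), (np.int64(-103), np.int64(115)), (np.int64(-100), np.int64(110)), (np.int64(-97), np.int64(102)), (np.int64(-94), np.int64(133)), (np.int64(-91), np.int64(176)), (np.int64(-88), np.int64(186)), (np.int64(-85), np.int64(184)), (np.int64(-82), np.int64(185))]
far x [(np.int64(80), np.int64(184)), (np.int64(83), np.int64(186)), (np.int64(86), np.int64(186)), (np.int64(89), np.int64(189)), (np.int64(92), np.int64(180)), (np.int64(95), np.int64(124)), (np.int64(98), np.int64(54)), (np.int64(101), np.int64(46)), (np.int64(104), np.int64(47)), (np.int64(107), np.int64(47)), (np.int64(110), np.int64(47)), (np.int64(113), np.int64(45)), (np.int64(116), np.int64(60)), (np.int64(119), np.int64(97)), (np.int64(122), np.int64(115)), (np.int64(125), np.int64(114)), (np.int64(128), np.int64(113)), (np.int64(131), np.int64
[... 237 characters left out ...]
), (np.int64(165), np.int64(117)), (np.int64(168), np.int64(103)), (np.int64(171), np.int64(114)), (np.int64(174), np.int64(116)), (np.int64(177), np.int64(115)), (np.int64(180), np.int64(115)), (np.int64(183), np.int64(115))]
right y [(np.int64(-186), np.int64(115)), (np.int64(-183), np.int64(115)), (np.int64(-180), np.int64(116)), (np.int64(-177), np.int64(115)), (np.int64(-174), np.int64(114)), (np.int64(-171), np.int64(115)), (np.int64(-168), np.int64(112)), (np.int64(-165), np.int64(126)), (np.int64(-162), np.int64(175)), (np.int64(-159), np.int64(183)), (np.int64(-156), np.int64(182)), (np.int64(-153), np.int64(181))]
-150 -96 ; -100 -97 ; -50 -95 ; 0 -94 ; 50 -94 ; 100 -94 ; 150 -94 ;
```

```bash
python3 -m jog '[[0,0,0,-0.01,0.03,0,-1],[0,0,0,-0.02,0.06,0,-1],[0,0,0,-0.02,0.05,0,-1],[0,0,0,-0.02,0.03,0,-1],[0,0,0,-0.01,0.01,0,-1]]' >/dev/null
python3 -m jog '[[0,0,0,0,0,0,-1],[0,0,0,0,0,0,-1],[0,0,0,0,0,0,-1]]' >/dev/null
python3 fine.py
for i in 1; do
python3 -m jog '[[0,0,0,0,0,0,-1],[0,0,0,0,0,0,-1],[0,0,0,0,0,0,-1],[0,0,0,0,0,0,-1],[0,0,0,0,0,0,-1]]' >/dev/null
python3 -m jog '[[0,0,0,0,0,0,-1],[0,0,0,0,0,0,-1],[0,0,0,0,0,0,-1],[0,0,0,0,0,0,-1],[0,0,0,0,0,0,-1]]' >/dev/null
python3 -m jog '[[0,0,0,0,0,0,-1],[0,0,0,0,0,0,-1],[0,0,0,0,0,0,-1],[0,0,0,0,0,0,-1],[0,0,0,0,0,0,-1]]' >/dev/null
done
python3 fine.py
```

```text
wrist t 21.18 lens [array([55.8, 16. ])] green [array([ 8.4, -4.6])] stops [] [] roll 0.0 pitch -0.0 under 133.5
col 500 orange rows 211 318
y from top row 4.3 from bottom 5.7
wrist t 23.1 lens [array([55.7, 16.4])] green [array([ 8.4, -4.5])] stops [] [] roll -0.0 pitch -0.0 under 133.5
col 500 orange rows 211 318
y from top row 4.3 from bottom 5.7
```

```bash
python3 -m jog '[[0,0,0,0,0,0,-1],[0,0,0,0,0,0,-1],[0,0,0,0,0,0,-1],[0,0,0,0,0,0,-1],[0,0,0,0,0,0,-1]]' >/dev/null
python3 -m jog '[[0,0,0,0,0,0,-1],[0,0,0,0,0,0,-1],[0,0,0,0,0,0,-1],[0,0,0,0,0,0,-1],[0,0,0,0,0,0,-1]]' >/dev/null
python3 -m jog '[[0,0,0,0,0,0,-1],[0,0,0,0,0,0,-1],[0,0,0,0,0,0,-1],[0,0,0,0,0,0,-1],[0,0,0,0,0,0,-1]]' >/dev/null
python3 -m jog '[[0,0,0,0,0,0.1,-1],[0,0,0,0,0,0.2,-1],[0,0,0,0,0,0.3,-1],[0,0,0,0,0,0.3,-1],[0,0,0,0,0,0.3,-1]]' >/dev/null
python3 -m jog '[[0,0,0,0,0,0.3,-1],[0,0,0,0,0,0.2,-1],[0,0,0,0,0,0.1,-1],[0,0,0,0,0,0,-1],[0,0,0,0,0,0,-1]]'
python3 fine.py
python3 - <<'E'
from track import *
d,P=track('top');c=proj(d,P(10,0,0)).astype(int);e=cam('side');s=proj(e,P(10,0,0)).astype(int)
a=cv2.resize(d["img"][c[1]-50:c[1]+50,c[0]-67:c[0]+67],(400,300),interpolation=cv2.INTER_CUBIC)
b=cv2.resize(e["img"][s[1]-75:s[1]+75,s[0]-100:s[0]+100],(400,300),interpolation=cv2.INTER_CUBIC)
cv2.imwrite("pics/low.png",np.hstack([a,b])[:,:,::-1]);print(c,s)
E
```

```text
t: 26.28
tool_pos: [0.4471, -0.2587, 0.1133]
tool_rot: [2.132, 2.306, 0.0]
contact_force: [-0.0, 0.2, -4.5]
opening: 0.0128
grip_force: 97.6
wrist t 26.27 lens [array([56.2, 16. ])] green [array([ 8.4, -4.6])] stops [] [] roll -0.03 pitch 0.04 under 80.0
col 500 orange rows 211 318
y from top row 4.3 from bottom 5.7
top t 26.32 lens [array([53.5,  6. ])] green [] stops [array([ 40.4, 155.1])] [array([  41.2, -150.9])] roll -0.03 pitch 0.04 under 80.0
[376 253] [314 260]
```

View pics/low.png

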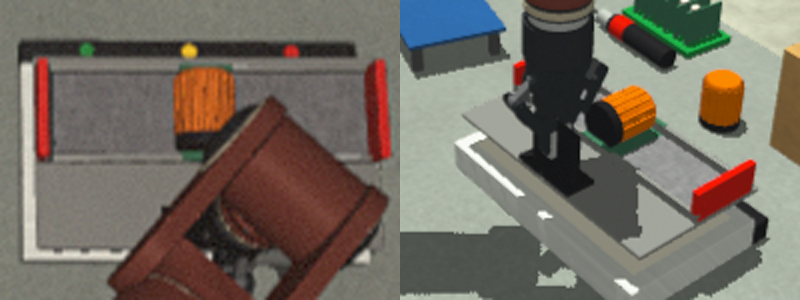

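The low view shows the tray centred over the panel. The far rim is short of the lamp strip, at crop rows 58 vs 50, and the lens is still on green. In numbers it is centred in y and within 1–2 mm in x, so I'll lower it.

```bash
python3 -m jog '[[0,0,0,0,-0.03,0.1,-1],[0,0,0,0,0,0.2,-1],[0,0,0,0,0,0.25,-1],[0,0,0,0,0,0.25,-1],[0,0,0,0,0,0.15,-1]]'
python3 -m jog '[[0,0,0,0,0,0.1,-1],[0,0,0,0,0,0.05,-1],[0,0,0,0,0,0.05,-1],[0,0,0,0,0,0.03,-1],[0,0,0,0,0,0,-1]]'
python3 fine.py
```

```text
t: 27.05
tool_pos: [0.4455, -0.2583, 0.0833]
tool_rot: [-2.132, -2.306, 0.0]
contact_force: [0.5, 0.5, -4.9]
opening: 0.013
grip_force: 97.6
t: 27.68
tool_pos: [0.4459, -0.2586, 0.0774]
tool_rot: [2.133, 2.307, 0.0]
contact_force: [0.6, -0.1, -4.5]
opening: 0.013
grip_force: 97.6
wrist t 27.68 lens [array([56.3, 15. ])] green [array([ 8.4, -4.8])] stops [] [] roll -0.0 pitch 0.0 under 44.2
col 500 orange rows 210 317
y from top row 4.9 from bottom 6.3
```

```bash
python3 -m jog '[[0,0,0,0,0,0.03,-1],[0,0,0,0,0,0.03,-1],[0,0,0,0,0,0.02,-1],[0,0,0,0,0,0,-1]]'
python3 -m jog '[[0,0,0,0,0,0.02,-1],[0,0,0,0,0,0.015,-1],[0,0,0,0,0,0.015,-1],[0,0,0,0,0,0,-1]]'
python3 fine.py
```

```text
t: 28.22
tool_pos: [0.4458, -0.2585, 0.0749]
tool_rot: [-2.133, -2.307, 0.0]
contact_force: [0.3, 0.2, -4.9]
opening: 0.0128
grip_force: 97.6
t: 28.72
tool_pos: [0.4459, -0.2586, 0.0735]
tool_rot: [2.133, 2.307, -0.0]
contact_force: [0.5, 0.7, -4.7]
opening: 0.0128
grip_force: 97.7
wrist t 28.73 lens [array([55.9, 15.7])] green [array([ 8.4, -4.7])] stops [] [] roll -0.0 pitch 0.0 under 40.2
col 500 orange rows 210 318
y from top row 4.9 from bottom 5.7
```

Contact is imminent, so I'll use millimetre steps until the weight comes off.

```bash
python3 -m jog '[[0,0,0,0,0,0.015,-1],[0,0,0,0,0,0,-1]]' | grep -E "pos|contact"
python3 -m jog '[[0,0,0,0,0,0.015,-1],[0,0,0,0,0,0,-1]]'| grep -E "pos|contact"
python3 -m jog '[[0,0,0,0,0,0.015,-1],[0,0,0,0,0,0,-1]]'| grep -E "pos|contact"
```

```text
tool_pos: [0.446, -0.2586, 0.0732]
contact_force: [-0.4, 0.3, -4.6]
tool_pos: [0.4461, -0.2587, 0.0731]
contact_force: [-2.0, 1.4, -0.5]
tool_pos: [0.4461, -0.2587, 0.0731]
contact_force: [-4.3, 1.8, 4.9]
```

```bash
python3 -m jog '[[0,0,0,0,0,0,-1],[0,0,0,0,0,0,-1]]' 20 | grep -E "contact|grip"
python3 -m jog '[[0,0,0,0,0,0,-0.6],[0,0,0,0,0,0,-0.5],[0,0,0,0,0,0,-0.3],[0,0,0,0,0,0,0],[0,0,0,0,0,0,0.05]]'| grep -E "pos|contact|open"
python3 fine.py
python3 -m jog '[[0,0,0,0,0,-0.3,0.05],[0,0,0,0,0,-0.6,0.05],[0,0,0,0,0,-0.9,0.05],[0,0,0,0,0,-0.9,0.05],[0,0,0,0,0,-0.9,0.05]]'| grep -E "pos|contact"
python3 -m jog '[[0,0,0,0,-0.6,-0.9,0.05],[0,0,0,0,-0.9,-0.9,0.05],[0,0,0,0,-0.9,-0.3,0.05],[0,0,0,0,-0.9,0,0.05],[0,0,0,0,0,0,0.05]]'
python3 - <<'E'
from track import *
d=cam('top');e=cam('side')
a=cv2.resize(d["img"][203:303,307:441],(400,300),interpolation=cv2.INTER_CUBIC)
b=cv2.resize(e["img"][185:335,214:414],(400,300),interpolation=cv2.INTER_CUBIC)
cv2.imwrite("pics/end.png",np.hstack([a,b])[:,:,::-1])
for n,lo,hi,z in(("red",(0,150,70),(4,255,255),.086),("lens",(6,170,120),(18,255,255),.074),("green",(65,60,20),(95,255,255),.046)):
    for c in blobs(d,lo,hi,(307,220,445,300),15): print(n,rectz(d,c,z)[0],onz(d,cen(c),z)[:2].round(4),cv2.contourArea(c))
E
```

```text
contact_force: [-4.9, 2.8, 5.4]
grip_force: 99.1
tool_pos: [0.4459, -0.2586, 0.0721]
contact_force: [0.1, -0.5, 0.0]
opening: 0.0447
wrist t 30.4 lens [array([56.7, 15.3])] green [array([ 9.2, -5.6])] stops [] [] roll -0.0 pitch 0.01 under 38.8
col 500 orange rows 211 319
y from top row 4.3 from bottom 5.1
tool_pos: [0.4462, -0.2588, 0.1829]
contact_force: [-0.1, -0.6, -0.6]
t: 31.7
tool_pos: [0.3467, -0.2667, 0.245]
tool_rot: [2.133, 2.302, -0.0]
contact_force: [1.3, -0.1, -0.2]
opening: 0.0445
grip_force: 0.0
red (0.5602665543556213, -0.4010303318500519) [ 0.5604 -0.4014] 164.0
red (0.5365992784500122, -0.09669201076030731) [ 0.5363 -0.0967] 91.5
lens (0.5577957034111023, -0.24539414048194885) [ 0.5578 -0.245 ] 344.5
green (0.5125935673713684, -0.25608354806900024) [ 0.5124 -0.2573] 33.5
```

View pics/end.png

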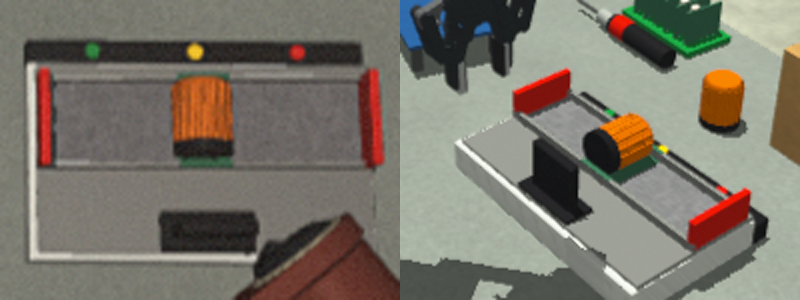

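The tray is seated with the lens on green. The left margin (crop columns 28–37) looks wider than the right, so I'll measure the margins properly.

Run:
```python
from track import *
d=cam('top');g=cv2.cvtColor(d["img"],cv2.COLOR_RGB2GRAY)
c=np.array([.514,-.2514]);yaw=np.radians(4.6);x=np.array([np.cos(yaw),np.sin(yaw)]);y=np.array([-x[1],x[0]])
def prof(ax,ot,offs,z,s):
    R_=[]
    for o in offs:
        uv=np.array([proj(d,[*(c+a/1000*ax+o/1000*ot),z]) for a in s],np.float32)
        R_.append(cv2.remap(g,uv[:,:1].copy(),uv[:,1:].copy(),1).ravel())
    return np.mean(R_,0).astype(int).tolist()
s=np.arange(145,177,2);print("left",list(zip(s.tolist(),prof(y,x,range(-70,-20,10),.04,s))))
s=np.arange(-181,-145,2);print("right",list(zip(s.tolist(),prof(y,x,range(-40,-10,6),.04,s))))
s=np.arange(-105,-75,2);print("near",list(zip(s.tolist(),prof(x,y,range(0,140,20),.04,s))))
s=np.arange(-105,-75,2);
for o in(130,60,0): print(o,prof(x,y,[o-5,o,o+5],.04,s))
s=np.arange(75,115,2);print("far",list(zip(s.tolist(),prof(x,y,(-110,-40,50,110),.04,s))))
e=cam('side')
for p in((-95,-165,40),(-95,165,40),(-90,-160,46),(-90,160,46),(90,-160,46),(95,-165,40)): print(p,((proj(e,[*(c+p[0]/1000*x+p[1]/1000*y),p[2]/1000])-[214,185])*2+[400,0]).round(1))
b=cv2.resize(e["img"][285:335,294:404],None,fx=7,fy=7,interpolation=cv2.INTER_CUBIC);cv2.imwrite("pics/end2.png",b[:,:,::-1])
```

```text
left [(145, 124), (147, 123), (149, 123), (151, 123), (153, 121), (155, 127), (157, 148), (159, 195), (161, 208), (163, 191), (165, 132), (167, 111), (169, 110), (171, 121), (173, 124), (175, 125)]
right [(-181, 123), (-179, 123), (-177, 122), (-175, 121), (-173, 123), (-171, 123), (-169, 120), (-167, 118), (-165, 115), (-163, 118), (-161, 116), (-159, 115), (-157, 115), (-155, 114), (-153, 114), (-151, 115), (-149, 115), (-147, 115)]
near [(-105, 122), (-103, 121), (-101, 117), (-99, 107), (-97, 104), (-95, 130), (-93, 171), (-91, 184), (-89, 159), (-87, 125), (-85, 95), (-83, 92), (-81, 92), (-79, 93), (-77, 93)]
130 [123, 123, 120, 114, 100, 122, 163, 197, 182, 153, 120, 121, 123, 124, 123]
60 [120, 120, 117, 111, 106, 130, 170, 182, 161, 137, 122, 121, 122, 122, 122]
0 [123, 122, 116, 101, 108, 138, 181, 188, 156, 107, 49, 39, 38, 42, 40]
far [(75, 89), (77, 88), (79, 100), (81, 121), (83, 128), (85, 124), (87, 120), (89, 121), (91, 122), (93, 103), (95, 75), (97, 49), (99, 41), (101, 42), (103, 43), (105, 42), (107, 40), (109, 38), (111, 37), (113, 44)]
(-95, -165, 40) [633.3 294.5]
(-95, 165, 40) [452.7 141.6]
(-90, -160, 46) [633.8 285.3]
(-90, 160, 46) [458.1 138.1]
(90, -160, 46) [750.8 214.2]
(95, -165, 40) [756.6 218.8]
```

View pics/end2.png

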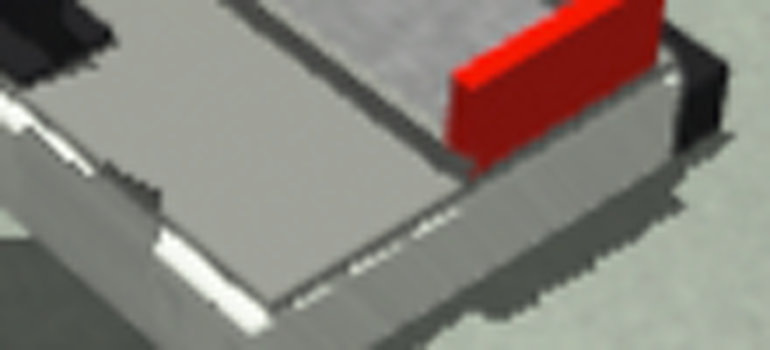

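The tray lies fully on the panel, with margins of about 7 mm left, 3 mm right and 6 mm near against a nominal 5 mm, so it is within 2 mm of centre. It is square and the lens is on green. Handing in.

```bash
python3 -c "
from station import finish_job
print(finish_job())"
```

```text
the job is handed in; nothing more can be done
None
```

The tray is on the lit panel within about 2 mm of centre, with the lens about 5 mm from the middle of the green mark. I held it steady above the bay for over three seconds first, then let go, moved the arm clear and handed the job in at about 32 s.

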